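Close the packed meter carton

ROBOT

A 6-joint arm with a two-finger parallel gripper is mounted at the origin on a cart in front of the work surface, level with it; the furniture and walls round the work are solid. World frame = base frame: x ahead of the robot, y to its left, z up, the work surface at z = 0. Lengths are in m, angles in rad, forces in N, time in s.
With the tool pointing down it reaches from about 0.375 to 0.975 m from the base axis. Payload 3.8 kg.
Tool frame: the origin (TCP) lies between the finger pads; the fingertips stand 17 mm ahead of it and the grasp point (between the pads) lies 2 mm behind it; z points along the fingers, y is the line along which they close (so a half turn about z gives the same grasp; the last joint's range is limited). The gripper opens to 85 mm and grips with 20 to 120 N. Pads are 22 mm wide; open, the fingers measure 114 mm over their backs; the gripper's body (76 mm by 85 mm) begins 54 mm behind the grasp point. The pads swing forward as they close: fully open they stand 13 mm farther back than shut.
Start: joints at [1.116, 0.264, 1.604, -0, 1.274, -0.037], TCP at [0.274, 0.617, 0.222] pointing down, gripper open.
Joint ranges: [-2.63, 2.63], [-0.94, 2.18], [0.31, 2.57], [-1.31, 4.45], [0, 2.66], [-2.55, 2.55]. Speed limits (rad/s): [2.57, 2.57, 3.14, 3.14, 3.14, 3.14].

INTERFACE

Orientations are given as a rotation vector (axis times angle).
In Python, from workcell import bot gives the robot as it stands.
- The arm moves only by the tool play_rows, never from a script. Its argument "steps" is one flat list of numbers, 4 for each row, row after row: the shift along the tool's x, y, z in m, then the turn about the tool's z in rad. A call has 1 to 10 rows; each row is the pose to reach, as a shift and turn from the pose commanded when the call began, along the tool's axes at that moment; what a row does not reach only later rows make up. A row lasts 1/8 s, in which the tool goes at most 62.5 mm and 10.7 degrees, less where a joint would pass 70% of its speed; a pose out of reach is approached as far as the arm can. A call with a gripper value outside its range is refused whole. "jaw" is the closure in counts, from 0 (fully open) to 255 (shut), set as the call begins (left out, the last holds). The fingers move at their own pace and stop on an object; "grip_force" is the grip in N (left out, the last holds). Time passes only in rows, so rows that repeat a pose let the fingers close. It gives the time, the measured TCP pose, the force, the opening and the grip force at its end, in the units of the state.
- bot.read_state(): the state, without advancing time (a new reading comes with each control period).
- bot.read_camera(name): name is "scene" or "top"; returns a dict with "pixels" (400x640x3 uint8, blue, green, red), "mtx" (3x3 intrinsics, pixels), "R" (3x3) and "t" (3): a world point X has camera coordinates R X + t. Camera axes: x right, y down, z forward; pixel columns grow to the right and rows downward; lengths in m; the calibration is good to about 2 mm. A picture is of the moment at which its call begins. There is no depth.
- bot.finish_job(): hands the job in; it is judged then, once.
The state is a dict: "time": time; "q": joint angles; "joint_vel": joint speeds; "joint_torque": joint torques, N m; "tool_pos": TCP position; "tcp_rot": TCP orientation; "wrist_force": force on the tool from outside, world axes, zero at the start; "torque": the same for the moment, N m; "width": opening from 0.0 (shut) to 1.0 (fully open); "grip_force": force on a finger pad.
Only numpy, scipy, OpenCV 4.12 (cv2) and the standard library are available. Lean on these libraries where they do the work, as an engineer would, in place of code of your own. Each camera call takes 0.05 s, during which the arm holds its last target. There are 200 camera calls.

TASK

The meter kit is packed: close its brown shipping carton. Fold the two short end flaps down flat first, then fold the big top flap, which lies open to the right, over them until it lies flat. Press gently so as not to crush the carton, let go, and leave the other things on the table where they are.

Things in the scene. Friction and masses are not known exactly. Their poses are not given: they have to be found in the camera images.
- carton: Brown cardboard carton fixed to the table, a meter box inside. 104 mm (its x) x 164 mm (its y), walls 4 mm thick and 90 mm high; origin at the centre of the underside, z up. Its -x side (with a blank white label, and the crease of the big top flap) faces to the right as seen by the robot, its +y end roughly towards the robot. The flaps are stiff, 4 mm thick.
- flap_near (a joint): Fold angle (rad) of the short end flap on the carton's +y end (near the robot): 0 = folded in, lying flat; 1.57 = upright; more = leaning outward (+y); limit 2.7. The flap is 60 mm from crease to free edge, 94 mm wide. The stiff crease stays where it is left and stops at 0. About 0.5 N at the free edge moves it.
- flap_far (a joint): The same for the short end flap on the carton's -y end (far from the robot): 0 = flat, 1.57 = upright, more = leaning outward (-y). Same size and stiffness.
- top_flap (a joint): Fold angle (rad) of the big top flap, hinged along the -x edge: 0 = closed, lying flat over the end flaps; 1.57 = upright; 3.14 = lying open, level, out towards -x; limit 3.3. It is 100 mm from crease to free edge, 164 mm wide. The stiff crease stays where it is left and stops at 0. About 0.6 N at the free edge moves it. To lift it, reach beneath its free edge with the tool tilted.
- flap_near_edge (a point): Middle of the free edge of the +y end flap (mid-thickness)
- flap_far_edge (a point): Middle of the free edge of the -y end flap (mid-thickness)
- top_flap_edge (a point): Middle of the free edge of the top flap (mid-thickness)
- flap_near_hinge (a point): Middle of the crease of the +y end flap, at carton (0, 80, 92) mm; the crease runs along the carton's x
- flap_far_hinge (a point): Middle of the crease of the -y end flap, at carton (0, -80, 92) mm; the crease runs along the carton's x
- top_flap_hinge (a point): Middle of the crease of the top flap, at carton (-50, 0, 96) mm; the crease runs along the carton's y
- tape_roll: Bystander: roll of brown parcel tape, 96 mm across, 48 mm high, beside the carton; origin under its centre
- scissors: Bystander: blue-handled scissors, 199 mm long, lying flat, beside the carton; origin under its centre
- stapler: Bystander: dark stapler, 126 mm long, 51 mm high, at the back; origin under its centre
- reading_glasses: Bystander: brown spectacles, 142 mm, left; origin under its centre
- meter: Bystander: dark blue hand-held meter, 92x52x18 mm, front left; origin under its centre
- marker_pen: Bystander: white marker pen with black cap, 135 mm, front right; origin under its centre

How it is judged:
By the outcome, as a careful person would: the job done as asked, in the order asked, and still so for the second after the job is handed in, with the robot touching nothing.
It also fails if it takes over 56 s, if anything falls off the work surface, if the arm or the gripper's body presses on something with over 40 N, if the wrist force passes 120 N, or if a joint passes its speed limit or range.

## Working session

There is one attempt and no reset: what is moved stays moved. The work goes in short steps, Python scripts to look and compute and a tool call to move; the robot and the scene stay as the last step left them, time stands still between calls to the robot, and variables do not carry over. Pictures are saved under pics/ and viewed, at most 10 in all, crops included, and the job is handed in when it is done.

Besides the shell and the picture viewer there is one more tool, called as a command line: name --argument value ..., lists and objects as JSON in quotes. play_rows: Moves the arm, as the interface text tells. Its arguments: {"type":"object","properties":{"steps":{"type":"array"},"jaw":{"type":"number"},"grip_force":{"type":"number"}},"required":["steps"]}

```bash
mkdir -p pics; ls; python3 - <<'E'
from workcell import bot
import cv2,numpy as np,pickle
for n in("scene","top"):
    c=bot.read_camera(n); cv2.imwrite(f"pics/{n}0.png",c["pixels"]); pickle.dump(c,open(f"{n}0.pkl","wb"))
    print(n,c["mtx"].tolist(),np.round(-c["R"].T@c["t"],3))
s=bot.read_state();print({k:np.round(v,3) for k,v in s.items()})
E
```

```text
pics
scene [[375.1307507724722, 0.0, 316.78865083327753], [0.0, 375.1307507724722, 196.87643595068323], [0.0, 0.0, 1.0]] [-0.107 -0.432  0.624]
top [[484.0924742229122, 0.0, 318.17163419977993], [0.0, 484.0924742229122, 206.59221654318742], [0.0, 0.0, 1.0]] [0.311 0.087 1.348]
{'time': np.float64(0.1), 'q': array([ 1.116,  0.265,  1.605, -0.   ,  1.274, -0.037]), 'joint_vel': array([-0.001, -0.002, -0.002, -0.001, -0.001, -0.001]), 'joint_torque': array([ 0.0000e+00, -5.1671e+01, -3.6859e+01, -0.0000e+00,  6.0000e-03,
       -0.0000e+00]), 'tool_pos': array([0.274, 0.616, 0.22 ]), 'tcp_rot': array([-6.510e-01, -3.073e+00,  3.000e-03]), 'wrist_force': array([-0.27 ,  0.7  , -0.697]), 'torque': array([ 0.03 , -0.002, -0.037]), 'grip_force': np.float64(0.0), 'width': np.float64(0.996)}
```

View pics/scene0.png

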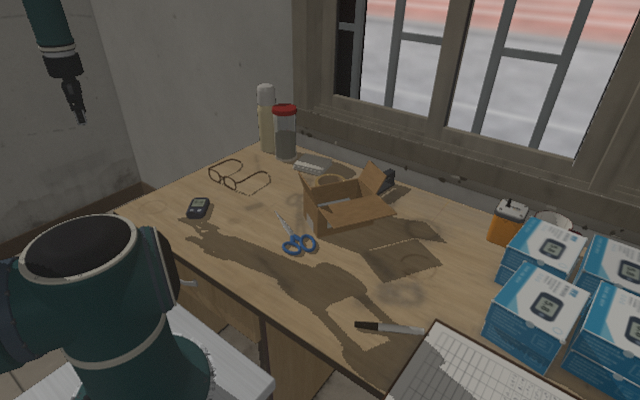

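View pics/top0.png

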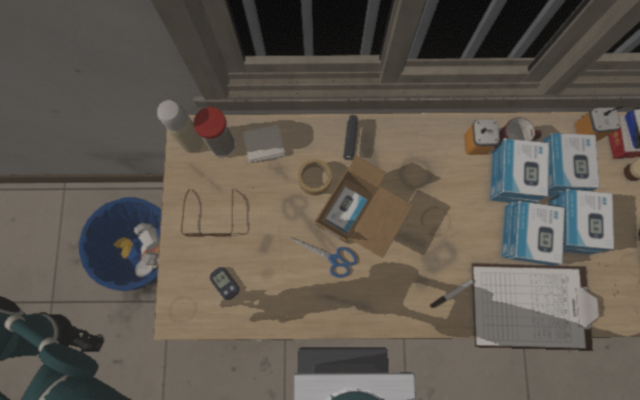

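The top view shows the carton near (350,208) with its top flap open to the right (382,220), its far flap near (365,175) and its near flap near (333,228). I'll zoom in on both views.

```bash
python3 - <<'E'
import cv2,numpy as np
a=cv2.imread("pics/top0.png")[145:265,285:445];b=cv2.imread("pics/scene0.png")[145:265,280:440]
f=lambda i:cv2.convertScaleAbs(cv2.resize(i,None,fx=5,fy=5,interpolation=cv2.INTER_CUBIC),alpha=1.6)
cv2.imwrite("pics/a.png",f(a));cv2.imwrite("pics/b.png",f(b))
E
```

```text
(no output)
```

View pics/a.png

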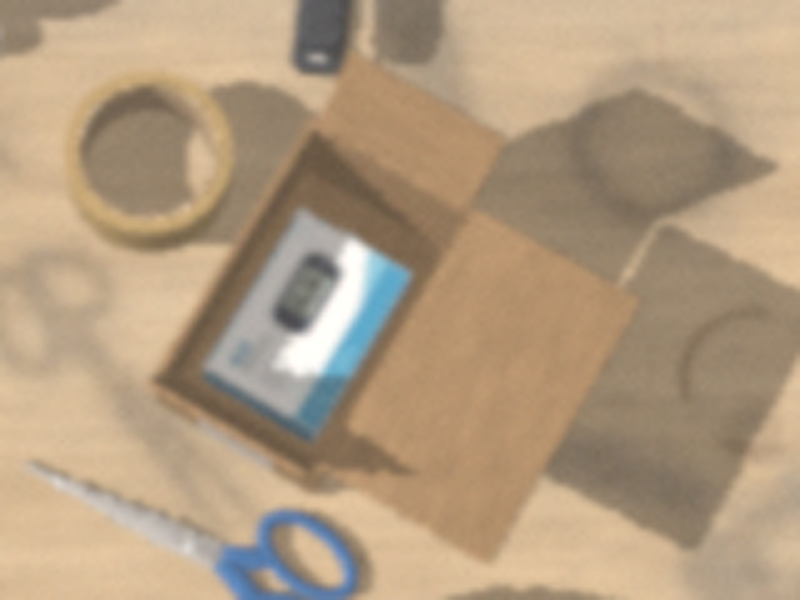

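View pics/b.png

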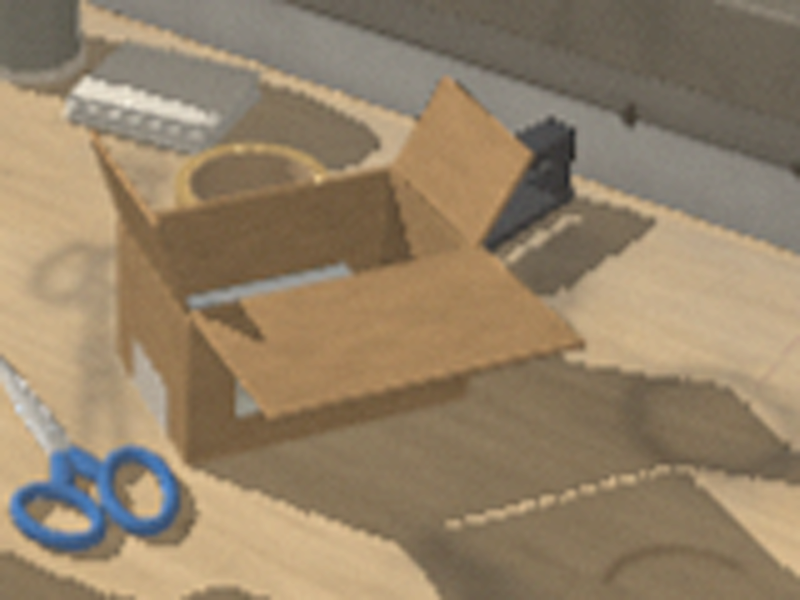

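```bash
cat >model.py <<'E'
import numpy as np,pickle
from scipy.optimize import least_squares
def proj(c,X):
    p=c["mtx"]@(c["R"]@X+c["t"]);return p[:2]/p[2]
def T(x,y,w,P):
    c,s=np.cos(w),np.sin(w);return np.array([x+c*P[0]-s*P[1],y+s*P[0]+c*P[1],P[2]])
def near(a,sx,L=.06): return np.array([sx*.047,.08-L*np.cos(a),.092+L*np.sin(a)])
def far(a,sx,L=.06): return np.array([sx*.047,-.08+L*np.cos(a),.092+L*np.sin(a)])
def top(a,sy,L=.1): return np.array([-.05+L*np.cos(a),sy*.082,.096+L*np.sin(a)])
E
python3 - <<'E'
from model import *
ct,cs=[pickle.load(open(f"{n}0.pkl","rb")) for n in("top","scene")]
def obs(p):
    x,y,w,n,f,t=p;B=lambda *P:T(x,y,w,np.array(P))
    A=lambda P:T(x,y,w,P)
    return [(ct,A(top(t,-1)),637,297),(ct,A(top(t,1)),490,560),(ct,A(far(f,1)),350,55),(ct,A(far(f,-1)),505,135),
    (ct,B(.052,-.082,.09),315,130),(ct,B(.052,.082,.09),157,378),
    (cs,A(near(n,1)),95,135),(cs,A(near(n,-1)),155,217),(cs,A(far(f,1)),447,78),(cs,A(far(f,-1)),532,155),
    (cs,A(top(t,-1)),582,345),(cs,A(top(t,1)),270,415),(cs,B(-.052,.082,0),188,460),(cs,B(-.052,.082,.09),190,312)]
def res(p):
    r=[]
    for c,X,u,v in obs(p):
        o=np.array([285 if c is ct else 280,145])
        r+=list(proj(c,X)-o-np.array([u,v])/5)
    return r
s=least_squares(res,[.35,.0,-1+3.14/2*0,1.7,2.,3.1],loss="soft_l1") 
best=min((least_squares(res,[.5,0,w,1.7,2.,3.1],loss="soft_l1") for w in(-1,0,1,2,3)),key=lambda s:s.cost)
p=best.x;print(best.cost,p.round(3));print(np.round(np.array(best.fun).reshape(-1,2),1).tolist())
np.save("p.npy",p)
x,y,w,n,f,t=p
for nm,P in(("near",near(n,0)),("far",far(f,0)),("top",top(t,0)),("nh",near(0,0,0)),("fh",far(0,0,0)),("th",top(0,0,0))):print(nm,T(x,y,w,P).round(3))
for a in (n-.3,n,n+.3):
  print(a,[((proj(ct,T(x,y,w,near(a,sx)))-[285,145])*5).round() for sx in(1,-1)])
R=lambda v:__import__('scipy.spatial.transform',fromlist=['Rotation']).Rotation.from_rotvec(v)
from workcell import bot
print(R(bot.read_state()["tcp_rot"]).as_matrix().round(3))
E
```

```text
10.805796497508048 [0.593 0.011 1.023 1.83  2.065 3.062]
[[1.3, -0.0], [0.1, 0.8], [0.1, -1.5], [0.6, 0.4], [-0.8, -2.9], [-0.5, -1.4], [-0.7, -1.3], [0.6, 0.8], [-0.6, -1.1], [0.1, -0.2], [0.7, -0.6], [-0.3, 0.7], [-0.8, 1.3], [-0.7, 2.5]]
near [0.512 0.061 0.15 ]
far [ 0.686 -0.045  0.145]
top [ 0.515 -0.117  0.104]
nh [0.525 0.053 0.092]
fh [ 0.662 -0.031  0.092]
th [ 0.567 -0.032  0.096]
1.5300357445126151 [array([167., 345.]), array([328., 440.])]
1.8300357445126152 [array([148., 376.]), array([310., 471.])]
2.130035744512615 [array([132., 406.]), array([292., 501.])]
[[-0.914  0.406 -0.001]
 [ 0.406  0.914 -0.002]
 [ 0.    -0.002 -1.   ]]
```

play_rows --steps '[-0.05,-0.05,0,0.03,-0.09,-0.09,0,0.06,-0.13,-0.13,0,0.1,-0.17,-0.17,0,0.13,-0.21,-0.21,0.01,0.13,-0.25,-0.25,0.01,0.13,-0.29,-0.29,0.02,0.13,-0.33,-0.33,0.03,0.13,-0.37,-0.37,0.033,0.13,-0.404,-0.407,0.033,0.13]' --jaw 255

```text
time: 1.35
tool_pos: [0.4778, 0.079, 0.1879]
tcp_rot: [-0.85, -3.023, 0.001]
wrist_force: [0.8, 0.6, 0.1]
width: 0.001
grip_force: 0.0
```

```bash
cat >st.py <<'E'
from workcell import bot
import numpy as np
from scipy.spatial.transform import Rotation as R
def show():
    s=bot.read_state();x,y,w=np.load("p.npy")[:3]
    C=R.from_euler("z",w).as_matrix();p=C.T@(np.array(s["tool_pos"])-[x,y,0])
    print("t",round(float(s["time"]),2),"carton xyz",p.round(4),"tip z",round(p[2]-.017,4),"F carton",(C.T@s["wrist_force"]).round(2),"w",round(float(s["width"]),3))
    print((C.T@R.from_rotvec(s["tcp_rot"]).as_matrix()).round(3).tolist())
E
python3 -c "import st;st.show()"
```

```text
t 1.35 carton xyz [-0.0022  0.1339  0.1879] tip z 0.1709 F carton [ 0.92 -0.34  0.14] w 0.001
[[0.001, 1.0, -0.001], [1.0, -0.001, 0.001], [0.001, -0.001, -1.0]]
```

play_rows --steps '[0,0,0.023,0,0,0,0.045,0,-0.015,0,0.045,0,-0.03,0,0.045,0,-0.04,0,0.045,0,-0.05,0,0.045,0,-0.06,0,0.045,0,-0.07,0,0.045,0,-0.08,0,0.045,0,-0.085,0,0.045,0]'

```text
time: 2.6
tool_pos: [0.5511, 0.0364, 0.1437]
tcp_rot: [0.85, 3.024, -0.0]
wrist_force: [-0.7, 0.2, 0.1]
width: -0.008
grip_force: 0.0
```

play_rows --steps '[0,0,0.005,0,0,0,0.01,0,0,0,0.015,0,0,0,0.019,0,0,0,0.023,0,0,0,0.025,0,0,0,0.027,0,0,0,0.027,0]'

```text
time: 3.6
tool_pos: [0.5505, 0.0367, 0.1166]
tcp_rot: [-0.85, -3.024, 0.0]
wrist_force: [0.1, -0.2, -0.2]
width: -0.002
grip_force: 0.0
```

```bash
python3 -c "
import st;st.show()
import cv2
a=st.bot.read_camera('scene')['pixels'][105:265,260:460]
cv2.imwrite('pics/c.png',cv2.convertScaleAbs(cv2.resize(a,None,fx=3,fy=3,interpolation=2),alpha=1.6))"
```

```text
t 3.6 carton xyz [-0.0004  0.0498  0.1166] tip z 0.0996 F carton [-0.1  -0.14 -0.22] w -0.002
[[0.0, 1.0, -0.0], [1.0, -0.0, 0.0], [0.0, -0.0, -1.0]]
```

View pics/c.png

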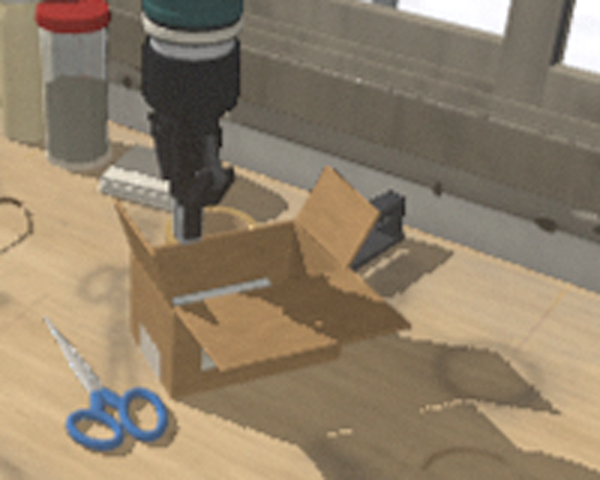

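The gripper tip appears at about (322,184), beyond the carton's left edge, and the near flap hasn't moved. I'll check the projection.

```bash
python3 -c "
from model import *
for n in('scene','top'):
  c=pickle.load(open(n+'0.pkl','rb'));print(n,proj(c,np.array([.5505,.0367,.0996])),proj(c,np.array([.5505,.0367,.17])),c['R'].round(3).tolist(),c['t'])
"
python3 - <<'E'
from workcell import bot
import cv2,pickle
c=bot.read_camera('top');d=bot.read_camera('scene');import numpy as np
for n,e in(('top',c),('scene',d)):
    o=pickle.load(open(f'{n}0.pkl','rb'));print(abs(o['R']-e['R']).max(),abs(o['t']-e['t']).max())
cv2.imwrite('pics/d.png',cv2.convertScaleAbs(cv2.resize(c['pixels'][125:265,265:445],None,fx=4,fy=4,interpolation=2),alpha=1.6))
E
```

```text
scene [321.49880171 193.35719204] [322.08994547 169.38603837] [[0.599, -0.8, 0.014], [-0.436, -0.341, -0.833], [0.671, 0.493, -0.553]] [-0.28991306  0.32627137  0.62987034]
top [339.35003612 218.21599569] [340.40961546 212.87121275] [[-0.007, -1.0, -0.005], [-0.977, 0.008, -0.212], [0.212, 0.004, -0.977]] [0.09652696 0.58932045 1.25141308]
0.0 0.0
0.0 0.0
```

View pics/d.png

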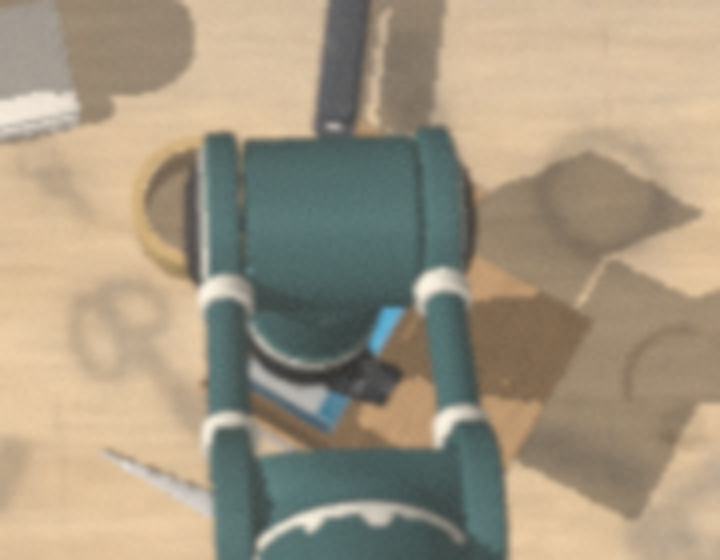

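```bash
python3 - <<'E'
from workcell import bot
import cv2,pickle,numpy as np
d=bot.read_camera('scene')['pixels'].astype(int);o=pickle.load(open('scene0.pkl','rb'))['pixels'].astype(int)
D=abs(d-o).sum(2)
for v in range(172,204,2): print(v,d[v,310:340:2].sum(1)//3, (D[v,310:340:2]>40).astype(int))
E
```

```text
172 [94 87 87 86 70 29 32 35 28 29 27 34 68 68 68] [0 0 0 0 1 1 1 1 1 1 1 1 0 0 0]
174 [83 68 79 88 68 74 27 28 28 84 78 92 87 83 74] [0 0 0 0 1 0 1 1 1 1 0 0 0 0 0]
176 [ 99 100 103  93  69  81  26  31  27  67  68  65  68  72  86] [0 0 0 0 1 1 1 1 1 0 0 0 0 0 0]
178 [ 92  95 100  96  69  81  28  31  29  64  65  66  64  63  72] [0 0 0 0 1 1 1 1 1 0 0 0 0 0 0]
180 [88 89 99 94 71 75 29 30 28 64 64 67 65 64 66] [0 0 0 0 0 1 1 1 1 0 0 0 0 0 0]
182 [91 99 99 93 71 69 30 33 30 66 66 69 71 71 67] [0 0 0 0 0 0 1 1 1 0 0 0 0 0 0]
184 [ 91  99 100  92  79  77  37  43  59  69  64  62  55  55  56] [0 0 0 0 1 1 1 1 0 0 0 0 0 0 0]
186 [95 96 95 78 78 65 64 60 59 58 59 58 56 57 57] [0 0 0 0 0 0 0 0 0 0 0 0 0 0 0]
188 [87 64 59 59 58 59 58 57 57 56 57 58 59 58 58] [0 0 0 0 0 0 0 0 0 0 0 0 0 0 0]
190 [68 55 56 56 58 58 58 57 57 60 56 56 57 59 58] [0 0 0 0 0 0 0 0 0 0 0 0 0 0 0]
192 [64 57 57 58 58 57 55 55 58 58 60 58 59 58 56] [0 0 0 0 0 0 0 0 0 0 0 0 0 0 0]
194 [62 60 55 56 55 55 56 55 60 59 57 55 57 58 57] [0 0 0 0 0 0 0 0 0 0 0 0 0 0 0]
196 [61 64 57 58 58 54 57 58 60 59 56 58 57 57 56] [0 0 0 0 0 0 0 0 0 0 0 0 0 0 0]
198 [70 63 59 59 58 58 56 58 57 56 58 58 58 57 57] [0 0 0 0 0 0 0 0 0 0 0 0 0 0 0]
200 [75 67 62 58 57 58 58 56 57 56 55 53 61 80 86] [0 0 0 0 0 0 0 0 0 0 0 0 0 0 0]
202 [73 75 64 57 59 58 56 59 77 84 91 96 99 92 89] [0 0 0 0 0 0 0 0 0 0 0 0 0 0 0]
```

```bash
python3 - <<'E'
from model import *
import cv2
ct,cs=[pickle.load(open(f"{n}0.pkl","rb")) for n in("top","scene")]
P=lambda c:c["mtx"]@np.c_[c["R"],c["t"]]
t=lambda u,v:(285+u/5,145+v/5);s=lambda u,v:(280+u/5,145+v/5)
L={"tape":(t(150,158),s(255,170)),"scis tip":((291,237.4),(275,211.7)),"scis handle":(t(330,585),s(130,520)),"topfar":(t(637,297),s(582,345)),"topnear":(t(490,560),s(270,415)),"farR":(t(505,135),s(532,155)),"farL":(t(350,55),s(447,78)),"meter":((224,283),(199,208))}
for k,(a,b) in L.items():
    X=cv2.triangulatePoints(P(ct),P(cs),np.array(a).reshape(2,1),np.array(b).reshape(2,1));X=(X[:3]/X[3])[:,0]
    print(k,X.round(3),(proj(ct,X)-a).round(1),(proj(cs,X)-b).round(1))
x,y,w,n,f,tt=np.load("p.npy")
for sx in(1,-1):
  for sy in(1,-1):
    X=T(x,y,w,np.array([sx*.052,sy*.082,.09]));print(sx,sy,X.round(3),"scene crop",((proj(cs,X)-[280,145])*5).round(),"top",((proj(ct,X)-[285,145])*5).round())
E
```

```text
tape [0.677 0.099 0.059] [ 0.6 -0.5] [-1.3  0.2]
scis tip [0.515 0.17  0.003] [-0.1  0.1] [ 0.3 -0. ]
scis handle [0.445 0.003 0.003] [-0.2  0.2] [ 0.4 -0.1]
topfar [ 0.586 -0.157  0.1  ] [ 0.1 -0.1] [-0.3  0. ]
topnear [ 0.447 -0.074  0.105] [-0.  0.] [ 0. -0.]
farR [ 0.663 -0.084  0.143] [ 0. -0.] [-0.1  0. ]
farL [ 0.708 -0.006  0.142] [ 0.4 -0.3] [-0.8  0.1]
meter [1.105 0.794 0.863] [-437.7 -576.8] [  44.6 -344.8]
1 1 [0.55  0.098 0.09 ] scene crop [114. 218.] top [155. 371.]
1 -1 [0.69  0.013 0.09 ] scene crop [389. 163.] top [311. 115.]
-1 1 [0.496 0.009 0.09 ] scene crop [186. 325.] top [325. 471.]
-1 -1 [ 0.636 -0.076  0.09 ] scene crop [481. 259.] top [479. 211.]
```

The geometry checks out: scissors triangulate to z≈0 and the flap is 0.16 m wide. The tip appears about 25 mm higher than nominal, so it skimmed over the flap. I'll repeat the sweep lower.

play_rows --steps '[0,0,-0.04,0,0,0,-0.07,0,0.045,0,-0.07,0,0.085,0,-0.07,0,0.085,0,-0.04,0,0.085,0,-0.008,0,0.085,0,-0.008,0,0.07,0,-0.008,0,0.055,0,-0.008,0,0.045,0,-0.008,0]'

```text
time: 5.05
tool_pos: [0.5145, 0.0595, 0.1261]
tcp_rot: [0.85, 3.022, 0.001]
wrist_force: [-0.5, 1.3, 1.0]
width: -0.002
grip_force: 0.4
```

```bash
cat >diff.py <<'E'
import st,cv2,pickle,numpy as np,sys
st.show()
d=st.bot.read_camera('scene')['pixels']
o=pickle.load(open('scene0.pkl','rb'))['pixels']
D=(np.abs(d.astype(int)-o).sum(2)>40)[105:265,260:460]
a=np.hstack([d[105:265,260:460],o[105:265,260:460]]) if len(sys.argv)>2 else d[105:265,260:460]
cv2.imwrite(f'pics/{sys.argv[1]}.png',cv2.convertScaleAbs(cv2.resize(a,None,fx=4,fy=3.75,interpolation=2),alpha=1.6))
E
python3 diff.py e
```

```text
t 5.05 carton xyz [0.0003 0.0924 0.1261] tip z 0.1091 F carton [0.79 1.11 1.01] w -0.002
[[0.001, 1.0, 0.001], [1.0, -0.001, -0.002], [-0.002, 0.001, -1.0]]
```

View pics/e.png

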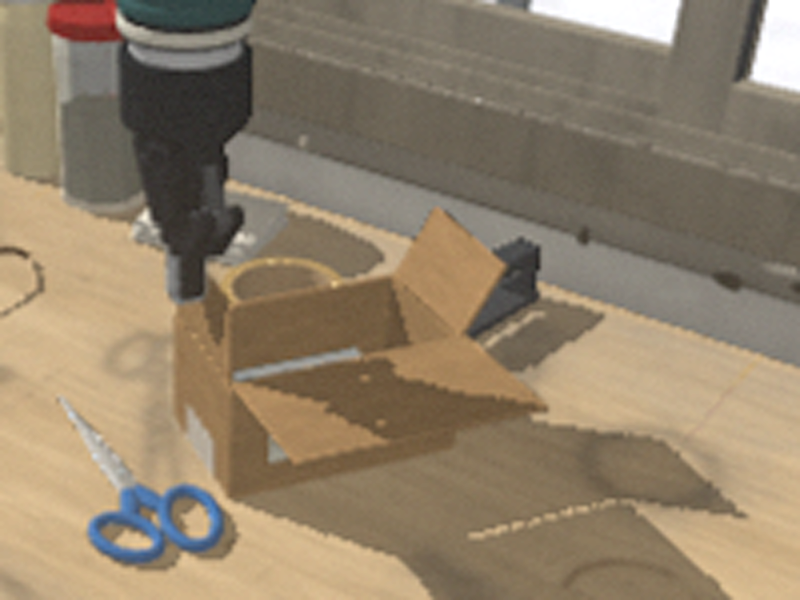

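The near flap has now moved to roughly upright, with the finger tip at about (306,185) pushing it. I'll continue inward and down, watching the force.

play_rows --steps '[-0.01,0,0,0,-0.02,0,0,0,-0.03,0,0,0,-0.04,0,0,0,-0.042,0,0.006,0,-0.042,0,0.012,0,-0.042,0,0.018,0,-0.042,0,0.023,0,-0.042,0,0.027,0,-0.042,0,0.027,0]'

```text
time: 6.35
tool_pos: [0.5475, 0.0384, 0.0972]
tcp_rot: [-0.849, -3.024, 0.0]
wrist_force: [-0.1, 0.3, -0.7]
width: -0.001
grip_force: 0.0
```

```bash
python3 diff.py f x
```

```text
t 6.35 carton xyz [-0.0005  0.0532  0.0972] tip z 0.0802 F carton [ 0.17  0.21 -0.69] w -0.001
[[-0.0, 1.0, -0.0], [1.0, 0.0, 0.001], [0.001, -0.0, -1.0]]
```

play_rows --steps '[0,0,0.002,0,0,0,0.004,0,0,0,0.006,0,0,0,0.006,0]'

```text
time: 6.9
tool_pos: [0.5478, 0.0384, 0.0915]
tcp_rot: [-0.85, -3.024, 0.0]
wrist_force: [0.1, 0.2, -0.1]
width: -0.001
grip_force: 0.0
```

play_rows --steps '[0,0,0.001,0,0,0,0.002,0,0,0,0.003,0,0,0,0.003,0]'

```text
time: 7.4
tool_pos: [0.5479, 0.0383, 0.0886]
tcp_rot: [-0.85, -3.024, -0.0]
wrist_force: [0.0, 0.1, 0.6]
width: 0.003
grip_force: 0.1
```

```bash
python3 - <<'E'
from workcell import bot
import cv2,numpy as np
a=bot.read_camera('scene')['pixels'][115:255,275:435];b=bot.read_camera('top')['pixels'][145:265,265:425]
f=lambda i:cv2.convertScaleAbs(cv2.resize(i,(400,int(400*i.shape[0]/i.shape[1])),interpolation=2),alpha=1.7)
A=cv2.convertScaleAbs(cv2.resize(a,(640,560),interpolation=2),alpha=1.7)
cv2.imwrite('pics/g.png',A)
E
```

```text
(no output)
```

View pics/g.png

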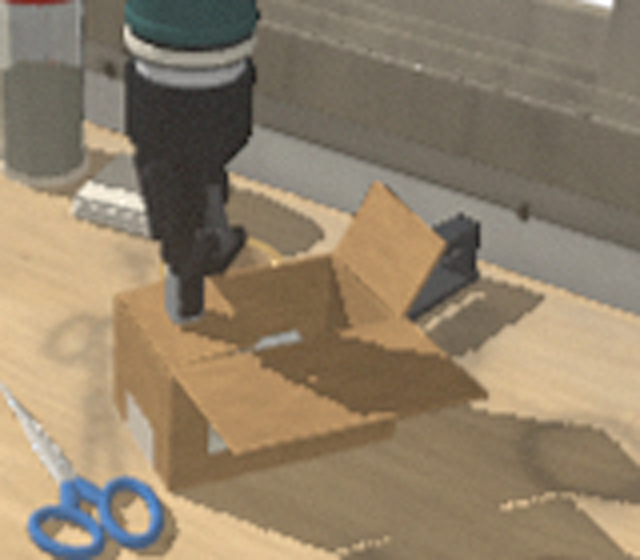

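The near flap is nearly flat with the tip at (321,195), about z 0.095. So the real tip sits about 6 mm above the reported TCP. I'll press a little more.

play_rows --steps '[0,0,0.001,0,0,0,0.002,0,0,0,0.002,0,0,0,0.002,0]'

```text
time: 8.0
tool_pos: [0.5479, 0.0384, 0.0866]
tcp_rot: [-0.85, -3.024, -0.0]
wrist_force: [0.2, -0.0, -0.5]
width: 0.004
grip_force: 0.1
```

play_rows --steps '[0,0,0.001,0,0,0,0.002,0,0,0,0.002,0,0,0,0.002,0]'

```text
time: 8.5
tool_pos: [0.5478, 0.0384, 0.0845]
tcp_rot: [-0.85, -3.024, 0.0]
wrist_force: [-0.5, 0.5, 0.4]
width: -0.003
grip_force: 0.0
```

play_rows --steps '[0,0,0.001,0,0,0,0.002,0,0,0,0.003,0,0,0,0.003,0]'

```text
time: 9.0
tool_pos: [0.548, 0.0384, 0.0842]
tcp_rot: [-0.85, -3.024, 0.0]
wrist_force: [-6.8, -0.0, 15.3]
width: 0.004
grip_force: 7.7
```

play_rows --steps '[0,0,0.001,0,0,0,0.002,0,0,0,0.002,0]'

```text
time: 9.38
tool_pos: [0.5481, 0.0385, 0.0839]
tcp_rot: [-0.849, -3.024, -0.0]
wrist_force: [-11.4, 1.0, 25.3]
width: -0.006
grip_force: 12.8
```

```bash
cat > col.py <<'E'
from workcell import bot
from model import *
from scipy.spatial.transform import Rotation as R
s=bot.read_state();c=bot.read_camera('scene');p=np.array(s["tool_pos"])
for dz in(.02,.0,-.017):
    print(dz,proj(c,p+[0,0,dz]).round(1))
u=int(round(proj(c,p)[0]));print(u,[(v,c['pixels'][v,u-4:u+6].sum(1).__floordiv__(3).tolist()) for v in range(int(proj(c,p+[0,0,.03])[1]),int(proj(c,p+[0,0,-.02])[1]))])
E
python3 col.py
```

```text
0.02 [320.4 192.1]
0.0 [320.3 198.6]
-0.017 [320.2 204. ]
320 [(188, [80, 79, 79, 59, 38, 32, 31, 34, 33, 39]), (189, [81, 77, 77, 61, 40, 29, 30, 32, 30, 33]), (190, [79, 79, 78, 59, 37, 32, 31, 31, 32, 36]), (191, [81, 79, 78, 60, 39, 31, 33, 32, 31, 36]), (192, [81, 78, 77, 60, 36, 28, 34, 30, 30, 35]), (193, [83, 79, 79, 58, 39, 32, 31, 34, 30, 42]), (194, [79, 78, 78, 59, 39, 32, 28, 30, 26, 49]), (195, [79, 85, 79, 57, 36, 27, 40, 44, 50, 62]), (196, [81, 85, 78, 70, 66, 62, 61, 62, 61, 59]), (197, [81, 80, 82, 81, 68, 65, 63, 58, 57, 52]), (198, [81, 81, 81, 83, 77, 60, 54, 54, 55, 54]), (199, [79, 78, 82, 83, 85, 77, 76, 76, 62, 54]), (200, [80, 82, 81, 83, 82, 86, 84, 84, 78, 75]), (201, [81, 81, 83, 83, 85, 82, 84, 83, 83, 83]), (202, [82, 81, 83, 82, 84, 84, 82, 84, 82, 82]), (203, [83, 80, 81, 83, 85, 85, 83, 83, 82, 83])]
```

Contact at TCP z≈0.084 means tip = TCP + 10 mm. The near flap is flat, so I'm going to the far flap.

play_rows --steps '[0,0,-0.04,0,0,0,-0.085,0,-0.05,0,-0.085,0,-0.11,0,-0.085,0,-0.16,0,-0.085,0,-0.205,0,-0.085,0,-0.205,0,-0.06,0,-0.205,0,-0.034,0,-0.205,0,-0.034,0]'

```text
time: 10.55
tool_pos: [0.7204, -0.0683, 0.1098]
tcp_rot: [-0.848, -3.018, 0.002]
wrist_force: [0.1, -0.3, -0.6]
width: 0.002
grip_force: 0.0
```

play_rows --steps '[0.015,0,0,0,0.03,0,0,0,0.042,0,0,0,0.053,0,0,0,0.064,0,0,0,0.075,0,0,0,0.086,0,0,0,0.095,0,0,0,0.1,0,0,0]'

```text
time: 11.68
tool_pos: [0.637, -0.016, 0.1136]
tcp_rot: [-0.849, -3.024, 0.0]
wrist_force: [-0.2, 0.0, 0.8]
width: -0.001
grip_force: 0.3
```

```bash
python3 -c "import st;st.show()"; python3 col.py | head -3
```

```text
t 11.68 carton xyz [-0.0004 -0.0515  0.1136] tip z 0.0966 F carton [-0.08  0.18  0.83] w -0.001
[[-0.0, 1.0, -0.0], [1.0, 0.0, 0.0], [0.0, -0.0, -1.0]]
0.02 [357.8 174.9]
0.0 [357.2 181.5]
-0.017 [356.7 187. ]
```

Now press down: contact is expected at TCP z≈0.084.

play_rows --steps '[0,0,0.005,0,0,0,0.01,0,0,0,0.015,0,0,0,0.02,0,0,0,0.024,0,0,0,0.027,0,0,0,0.028,0,0,0,0.028,0]'

```text
time: 12.72
tool_pos: [0.6377, -0.0164, 0.0856]
tcp_rot: [0.85, 3.024, -0.0]
wrist_force: [1.0, -0.9, 0.0]
width: -0.001
grip_force: 0.0
```

play_rows --steps '[0,0,0.001,0,0,0,0.002,0,0,0,0.002,0,0,0,0.002,0]'

```text
time: 13.22
tool_pos: [0.6378, -0.0164, 0.0844]
tcp_rot: [0.85, 3.024, 0.0]
wrist_force: [-2.4, -0.2, 5.4]
width: 0.001
grip_force: 2.7
```

play_rows --steps '[0,0,-0.04,0,0,0,-0.07,0,0.02,-0.05,-0.07,0,0.05,-0.1,-0.07,0,0.05,-0.15,-0.07,0,0.05,-0.19,-0.07,0,0.05,-0.19,-0.03,0,0.05,-0.19,0.009,0,0.05,-0.19,0.009,0]'

```text
time: 14.35
tool_pos: [0.4925, -0.1515, 0.0712]
tcp_rot: [-0.848, -3.017, -0.001]
wrist_force: [-1.2, 0.5, -0.8]
width: -0.002
grip_force: 0.0
```

play_rows --steps '[0,0.01,0,0,0,0.015,0,0,0,0.02,0,0,0,0.023,0,0,0,0.023,0,0,0,0.023,0,0]'

```text
time: 15.1
tool_pos: [0.5079, -0.1329, 0.0747]
tcp_rot: [-0.85, -3.024, 0.0]
wrist_force: [0.1, 0.0, 0.0]
width: 0.001
grip_force: 0.0
```

```bash
python3 -c "import st;st.show()"
```

```text
t 15.1 carton xyz [-0.1674 -0.0022  0.0747] tip z 0.0577 F carton [ 0.04 -0.06  0.01] w 0.001
[[0.0, 1.0, -0.0], [1.0, -0.0, 0.0], [0.0, -0.0, -1.0]]
```

Step in until contact shows.

play_rows --steps '[0,0.001,0,0,0,0.002,0,0,0,0.003,0,0,0,0.003,0,0]'

```text
time: 15.6
tool_pos: [0.5095, -0.1303, 0.0747]
tcp_rot: [-0.85, -3.024, 0.0]
wrist_force: [0.3, 0.6, -0.1]
width: -0.002
grip_force: 0.0
```

play_rows --steps '[0,0.001,0,0,0,0.002,0,0,0,0.003,0,0,0,0.003,0,0]'

```text
time: 16.1
tool_pos: [0.5104, -0.1288, 0.0746]
tcp_rot: [-0.848, -3.024, 0.003]
wrist_force: [-3.0, -5.8, 1.2]
width: -0.001
grip_force: 2.8
```

play_rows --steps '[0,0.0005,-0.002,0,0,0.001,-0.004,0,0,0.0015,-0.008,0,0,0.0025,-0.012,0,0,0.0035,-0.016,0,0,0.005,-0.02,0,0,0.005,-0.02,0]'

```text
time: 16.98
tool_pos: [0.5123, -0.1259, 0.095]
tcp_rot: [-0.848, -3.023, 0.007]
wrist_force: [-6.5, -8.6, 2.6]
width: -0.001
grip_force: 5.6
```

```bash
python3 -c "import st;st.show()"; python3 diff.py h
```

```text
t 16.98 carton xyz [-0.1591 -0.0022  0.095 ] tip z 0.078 F carton [-10.69   1.07   2.63] w -0.001
[[-0.001, 1.0, -0.005], [1.0, 0.001, 0.0], [0.0, -0.005, -1.0]]
t 16.98 carton xyz [-0.1591 -0.0022  0.095 ] tip z 0.078 F carton [-10.69   1.07   2.63] w -0.001
[[-0.001, 1.0, -0.005], [1.0, 0.001, 0.0], [0.0, -0.005, -1.0]]
```

View pics/h.png

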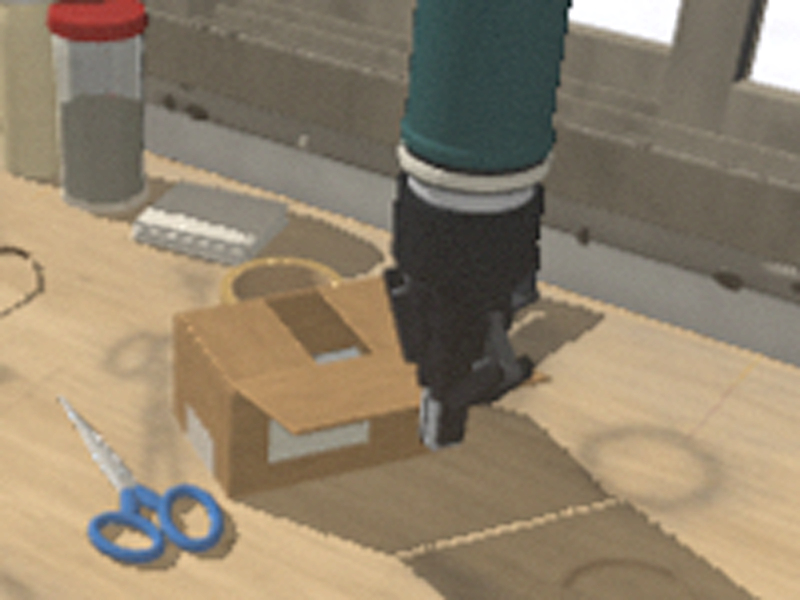

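The view confirms both end flaps are flat and the top flap's edge (corner at crop (298,433)) is rising with the finger. I'll continue the arc.

play_rows --steps '[0,0.003,-0.006,0,0,0.006,-0.014,0,0,0.01,-0.022,0,0,0.016,-0.03,0,0,0.022,-0.037,0,0,0.028,-0.043,0,0,0.036,-0.047,0,0,0.044,-0.05,0,0,0.053,-0.053,0,0,0.053,-0.053,0]'

```text
time: 18.27
tool_pos: [0.5417, -0.0771, 0.1475]
tcp_rot: [-0.848, -3.025, -0.001]
wrist_force: [0.6, -0.0, 0.6]
width: -0.001
grip_force: 0.0
```

```bash
python3 -c "import st;st.show()"
```

```text
t 18.27 carton xyz [-0.1022 -0.002   0.1475] tip z 0.1305 F carton [ 0.28 -0.54  0.58] w -0.001
[[-0.001, 1.0, 0.001], [1.0, 0.001, 0.0], [0.0, 0.001, -1.0]]
```

```bash
cat >ang.py <<'E'
from model import *
from workcell import bot
import sys
x,y,w=np.load("p.npy")[:3];o=pickle.load(open('scene0.pkl','rb'));d=bot.read_camera('scene')
lo,hi=map(float,sys.argv[1:3])
for a in np.arange(lo,hi,.1):
    l=[]
    for sy in(.95,.8,.6,.4):
        for L in (.093,.107):
            P=top(a,0,L);P[1]=.082*sy
            u,v=proj(o,T(x,y,w,P)).round().astype(int);l.append((o['pixels'][v,u].tolist(),d['pixels'][v,u].tolist()))
    print(round(a,2),*[f"{q[1]}" for q in l])
E
python3 ang.py 1.5 3.1
```

```text
1.5 [77, 85, 89] [125, 136, 141] [73, 80, 83] [84, 91, 96] [55, 68, 79] [71, 79, 83] [57, 70, 80] [57, 71, 80]
1.6 [69, 91, 104] [81, 87, 90] [62, 92, 110] [76, 81, 83] [58, 78, 91] [55, 70, 81] [57, 70, 80] [55, 70, 80]
1.7 [54, 71, 84] [72, 78, 82] [50, 66, 78] [54, 68, 79] [58, 81, 96] [56, 70, 80] [56, 70, 79] [59, 71, 82]
1.8 [53, 68, 80] [63, 94, 113] [52, 68, 80] [73, 103, 121] [50, 66, 78] [55, 70, 79] [64, 95, 112] [56, 70, 79]
1.9 [47, 66, 82] [52, 68, 81] [46, 64, 82] [53, 70, 82] [42, 62, 77] [58, 81, 96] [42, 59, 74] [57, 69, 78]
2.0 [39, 55, 68] [41, 57, 71] [36, 51, 65] [39, 57, 71] [39, 54, 67] [40, 55, 69] [39, 55, 68] [47, 66, 82]
2.1 [39, 53, 68] [39, 55, 67] [40, 56, 68] [39, 54, 69] [39, 55, 69] [38, 54, 66] [38, 54, 66] [39, 55, 70]
2.2 [41, 56, 71] [39, 54, 68] [36, 52, 64] [40, 55, 70] [40, 55, 70] [40, 56, 69] [38, 54, 67] [39, 54, 68]
2.3 [40, 57, 69] [39, 54, 67] [41, 57, 71] [39, 54, 68] [39, 54, 69] [40, 54, 69] [39, 54, 67] [39, 55, 69]
2.4 [38, 54, 68] [38, 54, 69] [39, 55, 68] [36, 53, 69] [36, 54, 67] [37, 54, 67] [38, 55, 69] [38, 57, 69]
2.5 [43, 53, 62] [45, 57, 66] [43, 56, 66] [47, 59, 67] [46, 53, 57] [62, 74, 81] [76, 87, 98] [36, 53, 65]
2.6 [43, 61, 75] [41, 60, 74] [41, 60, 75] [40, 57, 72] [41, 58, 73] [40, 59, 74] [41, 57, 72] [38, 57, 71]
2.7 [78, 87, 92] [83, 92, 95] [75, 86, 90] [82, 91, 94] [71, 81, 86] [85, 94, 95] [78, 87, 90] [40, 58, 74]
2.8 [82, 90, 93] [83, 92, 94] [82, 92, 94] [82, 90, 93] [81, 91, 92] [82, 90, 93] [65, 78, 85] [41, 58, 72]
2.9 [81, 90, 93] [81, 90, 93] [82, 91, 94] [85, 93, 96] [81, 91, 92] [81, 90, 93] [57, 71, 80] [42, 58, 72]
3.0 [85, 94, 95] [39, 57, 71] [83, 91, 94] [41, 59, 73] [84, 92, 94] [43, 60, 75] [49, 64, 76] [41, 58, 73]
```

The flap's shaded underside extends up to roughly 1.9 rad, so it's following the finger. I'll continue pushing over.

play_rows --steps '[0,0.01,0,0,0,0.02,0,0,0,0.03,0,0,0,0.042,0,0,0,0.054,0,0,0,0.066,0,0,0,0.078,0,0,0,0.09,0,0,0,0.1,0,0,0,0.1,0,0]'

```text
time: 19.58
tool_pos: [0.5939, 0.0079, 0.1477]
tcp_rot: [0.848, 3.025, 0.001]
wrist_force: [0.4, -0.5, 0.3]
width: -0.0
grip_force: 0.0
```

play_rows --steps '[0,0.002,0.008,0,0,0.004,0.016,0,0,0.006,0.024,0,0,0.008,0.032,0,0,0.008,0.04,0,0,0.008,0.046,0,0,0.008,0.052,0,0,0.008,0.055,0,0,0.008,0.055,0]'

```text
time: 20.7
tool_pos: [0.5972, 0.0138, 0.0923]
tcp_rot: [-0.849, -3.024, 0.001]
wrist_force: [-0.4, 0.8, 0.2]
width: 0.0
grip_force: 0.0
```

```bash
python3 -c "import st;st.show()"; python3 diff.py i
```

```text
t 20.7 carton xyz [ 0.0044 -0.002   0.0923] tip z 0.0753 F carton [0.52 0.75 0.16] w 0.0
[[0.0, 1.0, -0.001], [1.0, -0.0, 0.001], [0.001, -0.001, -1.0]]
t 20.7 carton xyz [ 0.0044 -0.002   0.0923] tip z 0.0753 F carton [0.52 0.75 0.16] w 0.0
[[0.0, 1.0, -0.001], [1.0, -0.0, 0.001], [0.001, -0.001, -1.0]]
```

View pics/i.png

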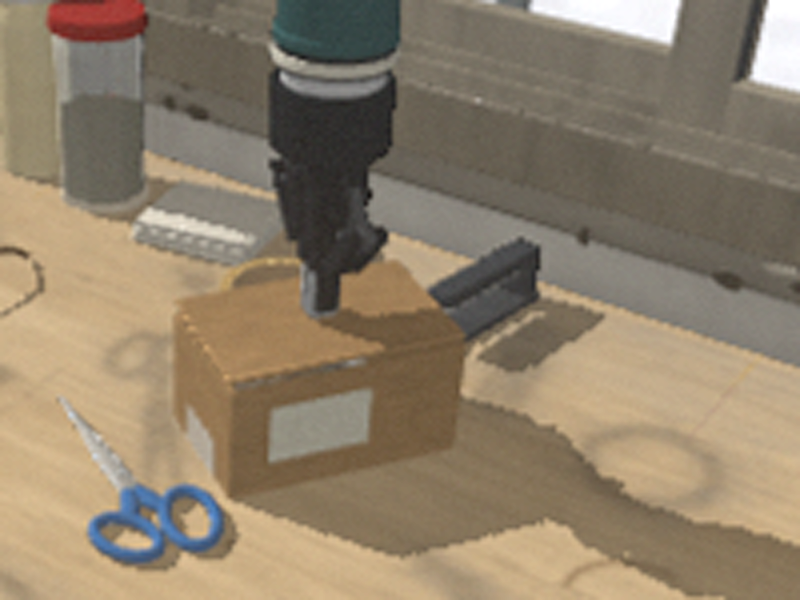

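The lid is over and nearly flat, with the tip at crop (320,315). I'll press down to contact, expected at TCP z≈0.088.

play_rows --steps '[0,0,0.0015,0,0,0,0.003,0,0,0,0.004,0,0,0,0.005,0,0,0,0.005,0]'

```text
time: 21.38
tool_pos: [0.5978, 0.014, 0.0884]
tcp_rot: [0.85, 3.024, 0.0]
wrist_force: [-1.0, 0.8, 4.5]
width: -0.001
grip_force: 2.4
```

play_rows --steps '[0,0,0.001,0,0,0,0.001,0,0,0,0.001,0]'

```text
time: 21.75
tool_pos: [0.5979, 0.014, 0.0883]
tcp_rot: [0.849, 3.024, 0.0]
wrist_force: [-3.5, 0.1, 10.0]
width: 0.001
grip_force: 4.8
```

play_rows --steps '[0,0,-0.02,0,0,0,-0.06,0,0,0,-0.1,0,0,0,-0.13,0,0,0,-0.13,0,0,0,-0.13,0]'

```text
time: 22.5
tool_pos: [0.597, 0.0139, 0.2161]
tcp_rot: [-0.85, -3.024, 0.0]
wrist_force: [0.2, -0.1, -1.5]
width: -0.0
grip_force: 0.0
```

```bash
python3 - <<'E'
import st;st.show()
# lid free-edge angle from scene: brightness profile across +x rim vs model
from model import *
d=st.bot.read_camera('scene');x,y,w=np.load("p.npy")[:3]
for sy in(.9,.5):
    for a in(0,.05,.1,.2):
        P=top(a,sy,.1);u,v=proj(d,T(x,y,w,P));print(sy,a,(u.round(1),v.round(1)),[d['pixels'][k,int(round(u))].tolist() for k in range(int(v)-4,int(v)+5,2)] if a==0 else "")
E
```

```text
t 22.5 carton xyz [ 0.0043 -0.0018  0.2161] tip z 0.1991 F carton [ 0.03 -0.2  -1.47] w -0.0
[[0.0, 1.0, -0.001], [1.0, -0.0, 0.001], [0.001, -0.001, -1.0]]
0.9 0 (np.float64(305.9), np.float64(186.5)) [[79, 98, 114], [78, 100, 116], [64, 90, 108], [57, 81, 102], [58, 84, 108]]
0.9 0.05 (np.float64(305.9), np.float64(185.0)) 
0.9 0.1 (np.float64(305.9), np.float64(183.4)) 
0.9 0.2 (np.float64(306.1), np.float64(180.5)) 
0.5 0 (np.float64(317.3), np.float64(184.3)) [[64, 95, 113], [70, 100, 120], [56, 83, 103], [56, 80, 102], [57, 82, 103]]
0.5 0.05 (np.float64(317.4), np.float64(182.7)) 
0.5 0.1 (np.float64(317.5), np.float64(181.2)) 
0.5 0.2 (np.float64(317.7), np.float64(178.2))
```

The lid edge matches angle 0 to within about 1 pixel, and pressing met a hard stop. The arm is clear, so I'm handing in.

```bash
python3 -c "
from workcell import bot
print(bot.finish_job())"
```

```text
the job is handed in; nothing more can be done
None
```

I closed the carton in the order asked, near end flap, far end flap, then the big top flap, let go and handed the job in at about 22.5 s. The last image measured puts the top flap's edge at the flat position within about a pixel. The first press, on the near flap, reached about 25 N, firmer than "gently" but under the 40 N limit, and the other presses stayed near 10 N or below.

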